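# Knock the jammed batteries out of an ophthalmoscope handle

### The job

The two flat batteries are stuck in the open end of the black ophthalmoscope handle, caught by a bent contact spring in its neck. Take the handle off its grey rest, tip it open end down over the steel bowl and knock the steel ring at that end smartly against the bowl's edge, again if need be, until both batteries have slid out into the bowl. Then lay the empty handle back in its rest as it lay before, and leave the screw cap, round case, blue carton and white torch beside them where they are.

Things in the scene. Friction and masses are not known exactly. Their poses are not given: they have to be found in the camera images.
- handle: Loose black battery handle, 133 mm long, 27 mm thick (flats 26 mm apart), 0.18 kg with batteries. Origin on its axis at mid-length: grip there. x runs along it out of its open end: a knurled steel ring, 31 mm across, its front face 56.5 mm from the origin, then a steel neck 19.6 mm across, 10 mm long, to the mouth. Closed stub at -x. In the rest x is level, z up.
- handle_mouth (a point): Centre of the handle's open end, on its axis, 66.5 mm from the origin. To knock: tip the mouth about 40 degrees below level, neck just over the bowl's rim from outside, mouth inside; move along the tube so that the ring's front face strikes the rim at 0.1 to 0.2 m/s and stops dead. A knock on the side of the tube does little. Grip firmly (90 N) or it slips.
- handle_leaf (a point): Dimple of a brass leaf spring at the top (+z) of the handle's bore, 4 mm inside the mouth; it overlaps the front battery's edge by about 1 mm. Carried and tipped smoothly, the batteries stay put. One to a few knocks throw them past it; then they slide out by themselves within half a second, the handle still tipped. The rear one follows, or catches again and needs another knock.
- rest: Low grey rest, fixed: base 104 mm (x) by 56 mm (y), 7 mm thick, with two V saddles 12 mm wide at x = -34 and +34 mm, 33 mm high, 40 mm wide; between them 56 mm are free for the fingers. Origin at the centre of its underside. The handle lies in the saddles along the rest's x, its origin 36 mm straight above the rest's; at the start its open end points to the rest's +x.
- bowl: Round stainless bowl on a rubber foot, fixed, does not shift when knocked: rolled rim, a round bar 5 mm thick whose middle lies 58 mm above the table on a circle of radius 66 mm; inner floor 7 mm above the table, about 48 mm in radius, wall flaring to the rim. Origin at the centre of its underside, z up.
- cell_front: The front battery in the handle: AA cell, red and white, 50 mm long, 15 mm thick, 23 g, loose. Origin on its side (7 mm off its axis) at mid-length; y along its axis. At the start its origin is 35 mm from the handle's origin towards the mouth.
- cell_rear: The rear battery, like the front one and right behind it in the tube; at the start its origin is 15 mm behind the handle's origin.
- laser_console: Obstacle, fixed: white laser console behind the work on the left, 0.3 m high. Seen from above its front stands 170 mm nearer the robot than its origin; its right side runs from 30 mm right of the origin there to 150 mm right of it beside the origin.
- chin_rest: Obstacle, fixed: white patient frame to the right of the work, 0.58 m high over the table, with a black hose in front of it. From above it spans 140 mm to the left and right of its origin. The gripper starts on its far side: draw back towards the base before swinging left. Lean the tilted wrist towards the robot, not to the right.
- slit_lamp: Obstacle, fixed: tall microscope on a rail plate at the right of the work; from above, its left edge runs along x, 110 to 150 mm left of its origin.
- end_cap: Bystander: the handle's black screw cap with a small coil spring, 28 mm across, 17 mm high. Origin at the centre of its underside.
- prism_case: Bystander, loose: round black screw case with a grey lid, 41 mm across, 25 mm high. Origin at the centre of its underside.
- bulb_carton: Bystander, loose: small blue and white carton, 42 mm (x) by 55 mm (y), 34 mm high. Origin at the centre of its underside.
- white_torch: Bystander, loose: white pocket torch lying on its side, 135 mm long along its y, 14 mm wide, 18 mm high. Origin under its middle.

How it is judged (in metres and radians):
On the way, in this order (a step that is already met when the one before it is completed fails the run):
1. the handle is lifted off its rest with both batteries still in it (height (world z) of handle above 0.075 m and distance between each of cell_front, cell_rear and handle below 0.06 m), for 0.1 s.
2. the handle, tipped open end down by 20 degrees or more with both batteries still in it, is knocked on the bowl with its mouth over the bowl (angle between handle's own x axis and vertical above 1.92 rad and horizontal distance between handle_mouth and bowl below 0.075 m and contact force between handle and bowl above 2 N and distance between each of cell_front, cell_rear and handle below 0.06 m).
3. both batteries are out of the handle and lie in the bowl (horizontal distance between each of cell_front, cell_rear and bowl below 0.07 m and height (world z) of each of cell_front, cell_rear below 0.055 m and distance between each of cell_front, cell_rear and handle above 0.075 m), for 0.2 s.
At the end, for the whole second after the job is handed in: Both batteries lie at rest in the bowl; the empty handle lies in both saddles of its rest, within 15 mm of its middle, its axis within 7 degrees of the rest's (either way round) and within about 5 mm of its seated height, released and still (horizontal distance between each of cell_front, cell_rear and bowl below 0.07 m and height (world z) of each of cell_front, cell_rear below 0.055 m and horizontal distance between handle and rest below 0.015 m and z of handle in the frame of rest between 0.031 and 0.042 m and angle between the x axis of handle and the x axis of rest, either way round below 0.12 rad and linear speed of handle below 0.02 m/s and linear speed of each of cell_front, cell_rear below 0.05 m/s); the robot touches nothing.
It fails at once if the screw cap is pushed more than 30 mm from its place (distance of end_cap from where it was at the start of the episode above 0.03 m).
It fails at once if the round case is pushed more than 30 mm from its place (distance of prism_case from where it was at the start of the episode above 0.03 m).
It fails at once if the blue carton is pushed more than 30 mm from its place (distance of bulb_carton from where it was at the start of the episode above 0.03 m).
It fails at once if the white torch is pushed more than 30 mm from its place (distance of white_torch from where it was at the start of the episode above 0.03 m).
It also fails if it takes over 61 s, if anything falls off the work surface, if the arm or the gripper's body presses on something with over 40 N, if the wrist force passes 120 N, or if a joint passes its speed limit or range.

### The arm

A 6-joint arm with a two-finger parallel gripper is mounted at the origin on a cart in front of the work surface, level with it; the furniture and walls round the work are solid. World frame = base frame: x ahead of the robot, y to its left, z up, the work surface at z = 0. Lengths are in mm, angles in rad, forces in N, time in s.
With the tool pointing down it reaches from about 350 to 875 mm from the base axis. Payload 4.2 kg.
Tool frame: the origin (TCP) lies midway between the tips of the shut fingers; the grasp point (between the pads) lies 19 mm behind it; z points along the fingers, y is the line along which they close (so a half turn about z gives the same grasp; the last joint's range is limited). The gripper opens to 85 mm and grips with 20 to 120 N. Pads are 22 mm wide; open, the fingers measure 114 mm over their backs; the gripper's body (76 mm by 85 mm) begins 54 mm behind the grasp point. The pads swing forward as they close: fully open they stand 13 mm farther back than shut.
Start: joints at [1.547, 0.385, 0.008, 0, -1.194, -0.259], TCP at [174.371, 600.162, 231.312] pointing down, gripper open.
Joint ranges: [-3.14, 3.14], [-1.21, 2.06], [-1.07, 1.41], [-3.16, 2.05], [-2.99, -0.16], [-3.1, 3.1]. Speed limits (rad/s): [2.79, 2.79, 3.14, 3.14, 3.14, 3.14].

### API

Orientations are given as a unit quaternion [x, y, z, w].
In Python, from bench import * gives the robot as it stands.
- The arm moves only by the tool drive_tool, never from a script. Its argument "plan" is a list that holds one entry, the list of rows, each a list of 5 numbers: the closure, from -1 (fully open) to 1 (shut), then the shift along the world's x, y, z in mm, then the turn about the world's z in degrees. A call has 1 to 20 rows; each row shifts and turns the commanded pose from where the row before left it; what a row does not reach is not made up. A row lasts 1/12 s, in which the tool goes at most 41.7 mm and 7.16 degrees, less where a joint would pass 70% of its speed; a pose out of reach is approached as far as the arm can. A call is refused whole if a number of a shift passes 41.7 or a number of a turn 7.16, either way. A call with a gripper value outside its range is refused whole. The fingers move at their own pace and stop on an object; the grip force is fixed at half the most. Time passes only in rows, so rows that do not move let the fingers close. It gives the time, the measured TCP pose, the force, the opening and the grip force at its end, in the units of the state.
- read_state(): the state, without advancing time (a new reading comes with each control period).
- get_image(name): name is "side" or "top" or "wrist"; returns (picture, depth): 384x512x3 uint8, red, green, blue; 384x512 float32, mm along the optical axis (not along the pixel's ray), 0 where there is no reading.
- camera_model(name): a dict with "fx", "fy", "cx", "cy" (pixels), "R" (3x3) and "t" (3): a world point X has camera coordinates R X + t; the wrist camera has in their place "mount" (4x4, takes a point from camera to tool coordinates, whose origin is the TCP and whose axes are the flange's). Camera axes: x right, y down, z forward; pixel columns grow to the right and rows downward; lengths in mm; the calibration is good to about 2 mm. A picture is of the moment at which its call begins: read the wrist's pose just before it. camera_model takes no time and is no camera call.
- job_done(): hands the job in; it is judged then, once.
The state is a dict: "clock": time; "joints": joint angles; "joint_vel": joint speeds; "joint_efforts": joint torques, N m; "position": TCP position; "ee_rot": TCP orientation; "contact_force": force on the tool from outside, world axes, zero at the start; "wrist_torque": the same for the moment, N m; "gripper_width": finger opening in mm; "grasp_force": force on a finger pad.
Only numpy, scipy, OpenCV 4.12 (cv2) and the standard library are available. Lean on these libraries where they do the work, as an engineer would, in place of code of your own. Each camera call takes 0.05 s, during which the arm holds its last target. There are 200 camera calls.

## Working session

There is one attempt and no reset: what is moved stays moved. The work goes in short steps, Python scripts to look and compute and a tool call to move; the robot and the scene stay as the last step left them, time stands still between calls to the robot, and variables do not carry over. Pictures are saved under pics/ and viewed, at most 10 in all, crops included, and the job is handed in when it is done.

Besides the shell and the picture viewer there is one more tool, called after "Call:" as a command line: name --argument value ..., lists and objects as JSON in quotes. drive_tool: Moves the arm, as the interface text tells. Its arguments: {"type":"object","properties":{"plan":{"type":"array"}},"required":["plan"]}

```bash
mkdir -p pics; ls
python3 - <<'E'
from bench import *
import cv2,numpy as np
s=read_state();print(s)
for n in("top","side","wrist"):
    p,d=get_image(n);np.savez(f"{n}0.npz",p=p,d=d);cv2.imwrite(f"pics/{n}0.png",cv2.resize(p[:,:,::-1],(768,576)))
    print(n,camera_model(n))
E
```

```text
pics
{'clock': 0.0, 'joints': array([ 1.54660539e+00,  3.85574155e-01,  6.64969276e-03, -4.95503601e-04,
       -1.19398943e+00, -2.58592711e-01]), 'joint_vel': array([-2.51668999e-04,  3.83968917e-04, -5.84158675e-05, -1.55054891e-03,
        2.21047164e-04, -7.66863222e-04]), 'joint_efforts': array([-1.69181008e-04, -3.92284226e+01,  1.88399863e+01,  4.18613836e+00,
       -4.60464129e-03,  3.92664077e-06]), 'position': array([174.21809737, 599.63438738, 230.22081017]), 'ee_rot': array([ 9.90007351e-01, -1.41011597e-01, -1.04887870e-04,  1.07844566e-03]), 'contact_force': array([ 0.84234052, -0.08248422,  0.85790538]), 'wrist_torque': array([ 0.009715  , -0.02827642,  0.01695772]), 'grasp_force': 0.0, 'gripper_width': 85.63436671984476}
top {'fx': 458.64338534014644, 'fy': 458.64338534014644, 'cx': 266.15853334009455, 'cy': 190.6868302930941, 'R': array([[-3.34846029e-01, -9.42272671e-01,  5.91483311e-04],
       [-9.00970724e-01,  3.19985034e-01, -2.93021044e-01],
       [ 2.75916456e-01, -9.86498421e-02, -9.56105809e-01]]), 't': array([ 109.26222949,  567.91504669, 1131.5881741 ])}
side {'fx': 416.0248222189557, 'fy': 416.0248222189557, 'cx': 252.71839999384653, 'cy': 191.23497160957749, 'R': array([[ 0.16958925,  0.9854617 ,  0.0102334 ],
       [ 0.69479641, -0.11219124, -0.71040205],
       [-0.69892592,  0.12758668, -0.70372168]]), 't': array([ -11.82899106, -410.97080508, 1456.46454115])}
wrist {'fx': 305.90823641843366, 'fy': 305.90823641843366, 'cx': 257.9723300572533, 'cy': 195.16632662320015, 'mount': array([[-7.48824701e-04, -9.49659150e-01, -3.13284117e-01,
         7.98215512e+01],
       [ 9.99999260e-01, -1.01144210e-03,  6.75747945e-04,
        -1.44067058e-02],
       [-9.58598964e-04, -3.13283379e-01,  9.49659205e-01,
        -1.43449078e+02],
       [ 0.00000000e+00,  0.00000000e+00,  0.00000000e+00,
         1.00000000e+00]])}
```

View pics/top0.png

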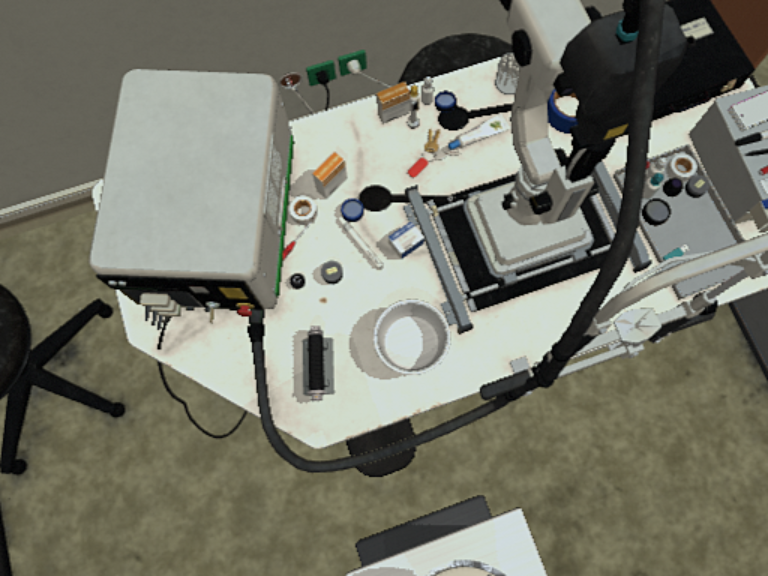

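View pics/side0.png

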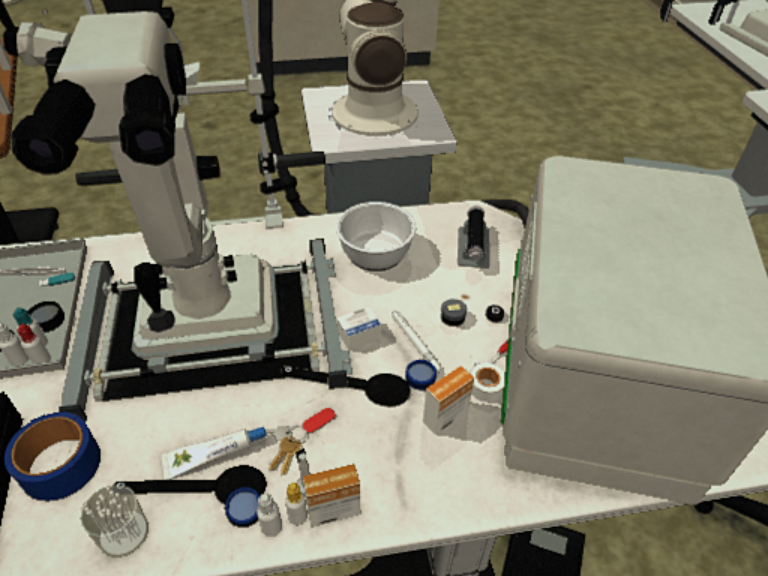

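```bash
cat > h.py <<'E'
import numpy as np,cv2
from bench import *
def cloud(n,d=None,m=None,T=None):
    m=m or camera_model(n)
    v,u=np.mgrid[:384,:512]
    c=np.stack([(u-m['cx'])/m['fx']*d,(v-m['cy'])/m['fy']*d,d],-1)
    X=(c-m['t'])@m['R']
    X[d<=0]=np.nan
    return X
E
python3 - <<'E'
from h import *
z=np.load('top0.npz');X=cloud('top',z['d']);
def at(u,v):return X[int(v/1.5),int(u/1.5)].round(0)
for n,uv in dict(rim_l=(375,337),rim_r=(448,337),rim_t=(412,300),rim_b=(408,374),floor=(405,345),hdl=(317,355),hosea=(256,360),hoseb=(275,435),hosec=(320,467),hosed=(390,460),hosee=(480,413),hosef=(560,360),hoseg=(620,250),chin=(630,325),rail=(463,315),cons=(268,300),consb=(100,262),green=(500,385),table_corner=(318,445),cart=(440,520)).items():print(n,at(*uv))
# handle: dark pixels in world box
p=z['p'].astype(int)
for nm,Xc,pp in(('top',X,p),('side',cloud('side',np.load('side0.npz')['d']),np.load('side0.npz')['p'].astype(int))):
    rim=(Xc[...,2]>50)&(Xc[...,2]<66)&(abs(Xc[...,0]-500)<400)&(abs(Xc[...,1])<500)
    h=(Xc[...,2]>15)&(Xc[...,2]<60)
    n,l,s,c=cv2.connectedComponentsWithStats(h.astype('uint8'))
    for i in range(1,n):
        if s[i,4]>60:
            q=Xc[l==i];print(nm,s[i],'med',np.median(q,0).round(),'min',q.min(0).round(),'max',q.max(0).round(),pp[l==i].mean(0).round())
# height map top view of region
E
```

```text
rim_l [506. -18.  60.]
rim_r [ 464. -139.   57.]
rim_t [ 547. -101.   62.]
rim_b [424. -51.  57.]
floor [484. -67.   9.]
hdl [514.  89.  45.]
hosea [541. 196.  42.]
hoseb [407. 203.  19.]
hosec [333. 150. -28.]
hosed [ 335.   23. -638.]
hosee [ 326. -159.  -37.]
hosef [ 322. -208.  409.]
hoseg [ 389. -261.  587.]
chin [ 348. -356.  296.]
rail [ 494. -180.   44.]
cons [613. 137. 122.]
consb [710. 346. 263.]
green [ 348. -182.  123.]
table_corner [368. 138.   0.]
cart [ 149.  -48. -640.]
top [  0   0  87  25 803] med [1391.  395.   35.] min [1384.  237.   15.] max [1398.  513.   60.] [100.  98.  88.]
top [331  35  15  27 202] med [ 929. -445.   40.] min [ 906. -480.   15.] max [ 970. -428.   60.] [124. 126. 120.]
top [435  48  67  31 439] med [ 759. -787.   46.] min [ 735. -912.   15.] max [ 769. -684.   60.] [22. 20. 18.]
top [281  56   9  12  82] med [ 951. -281.   41.] min [ 944. -296.   15.] max [ 967. -271.   59.] [128. 127. 118.]
top [251  61  29  23 253] med [ 939. -220.   40.] min [ 905. -262.   15.] max [ 960. -177.   59.] [117. 112.  99.]
top [290  60  15  15 152] med [ 931. 
[... 2938 characters left out ...]
 40. 88.]
side [282 242  54  44 706] med [843. -15.  24.] min [776. -74.  15.] max [869.  54.  60.] [153. 144. 125.]
side [140 285  37  15 280] med [ 842. -323.   19.] min [ 829. -356.   15.] max [ 854. -286.   25.] [162. 173. 173.]
side [ 336  294  138   43 1806] med [982. 120.  39.] min [910.  12.  15.] max [1025.  228.   60.] [115. 110.  96.]
side [  54  323   43   45 1018] med [ 946. -455.   42.] min [ 908. -488.   15.] max [ 970. -428.   60.] [132. 130. 114.]
side [149 325  39  30 585] med [ 945. -307.   19.] min [ 914. -338.   15.] max [ 973. -272.   60.] [ 95. 103. 116.]
side [190 327  50  21 616] med [ 963. -223.   39.] min [ 944. -264.   15.] max [ 969. -178.   60.] [126. 116.  98.]
```

Run:
```python
from h import *
from scipy.optimize import least_squares
ims=[]
for n,(a,b,c,d) in(('top',(140,240,185,285)),('side',(200,260,125,200))):
    z=np.load(n+'0.npz');X=cloud(n,z['d']);p=z['p'].astype(int)
    bx=(X[...,0]>430)&(X[...,0]<580)&(X[...,1]>55)&(X[...,1]<130)
    hi=bx&(X[...,2]>38)&(X[...,2]<60)&(p.max(-1)<90)
    q=X[hi];
    xy=q[:,:2];m=xy.mean(0);w=np.linalg.svd(xy-m)[2][0];w*=np.sign(w[0]);t=(xy-m)@w
    print(n,len(q),'mean',m,'dir',w,np.degrees(np.arctan2(w[1],w[0])),'ends',m+w*t.min(),m+w*t.max(),t.max()-t.min(),'ztop',np.percentile(q[:,2],95))
    # base of rest z 3..12
    r=bx&(X[...,2]>3)&(X[...,2]<12)&(p.max(-1)<160)
    rr=cv2.minAreaRect(X[r][:,:2].astype('float32'));print(' rest',rr)
    # profile along axis: brightness and z and width
    hh=bx&(X[...,2]>28);t=(X[hh][:,:2]-m)@w
    for k in range(-80,85,10):
        s=abs(t-k)<5
        if s.sum():print('  ',k,X[hh][s][:,2].max().round(),p[hh][s].max(),p[hh][s].mean().round(),np.ptp((X[hh][s][:,:2]-m)@[-w[1],w[0]]).round())
    # bowl circle
    rb=(X[...,2]>56)&(X[...,2]<64)&(abs(X[...,0]-485)<85)&(abs(X[...,1]+79)<85)
    Q=X[rb];f=least_squares(lambda v:np.hypot(Q[:,0]-v[0],Q[:,1]-v[1])-v[2],[485,-79,66],loss='soft_l1');print(' bowl',f.x,len(Q))
    ims.append(p[(a,140)[0] if 0 else (190 if n=='top' else 120):(280 if n=='top' else 210),(150 if n=='top' else 270):(270 if n=='top' else 390)])
    tall=(X[...,2]>70)&(X[...,0]>80)&(X[...,0]<580)&(X[...,1]>-20)&(X[...,1]<700)
    print(' tall',tall.sum(), X[tall].min(0) if tall.any() else '',X[tall].max(0) if tall.any() else '')
o=[cv2.resize(i.astype('uint8')[:90,:,::-1],(400,300)) for i in ims]
cv2.imwrite('pics/crop.png',np.hstack(o))
```

```text
top 382 mean [500.25628239  94.71892187] dir [ 0.95524491 -0.2958161 ] -17.20648055087521 ends [439.01879921 113.68267983] [554.60415947  77.88870722] 121.0007602562219 ztop 53.06825480547166
 rest ((509.52337646484375, 96.5543212890625), (60.83672332763672, 118.45516967773438), 74.49795532226562)
   -60 51.0 189 122.0 25.0
   -50 56.0 181 95.0 31.0
   -40 55.0 140 35.0 34.0
   -30 53.0 134 41.0 35.0
   -20 53.0 57 25.0 24.0
   -10 56.0 58 23.0 24.0
   0 57.0 76 25.0 24.0
   10 55.0 77 25.0 24.0
   20 54.0 76 26.0 24.0
   30 53.0 130 37.0 35.0
   40 53.0 128 43.0 35.0
   50 54.0 187 73.0 27.0
   60 54.0 184 122.0 27.0
   70 47.0 186 163.0 16.0
 bowl [484.74521464 -79.07690288  64.52143738] 368
 tall 0  
side 251 mean [506.431794   93.6821149] dir [ 0.95455943 -0.29802064] -17.338756968506583 ends [450.04848369 111.28540899] [566.31457003  74.98626126] 121.80078389908876 ztop 47.755930362662795
 rest ((505.63031005859375, 94.03327941894531), (53.10221481323242, 103.83941650390625), 73.07208251953125)
   -70 43.0 162 145.0 5.0
   -60 49.0 161 98.0 30.0
   -50 50.0 150 34.0 29.0
   -40 49.0 141 28.0 35.0
   -30 49.0 84 18.0 29.0
   -20 47.0 30 15.0 24.0
   -10 48.0 28 15.0 24.0
   0 48.0 27 15.0 23.0
   10 48.0 34 16.0 23.0
   20 48.0 45 17.0 23.0
   30 48.0 141 28.0 34.0
   40 47.0 97 22.0 33.0
   50 48.0 127 78.0 28.0
   60 47.0 173 97.0 23.0
 bowl [487.81944709 -79.61517803  65.53231015] 188
 tall 796 [ 80.12196326 -19.92881278 106.21053333] [209.4657022  669.25760654 291.15021706]
```

View pics/crop.png

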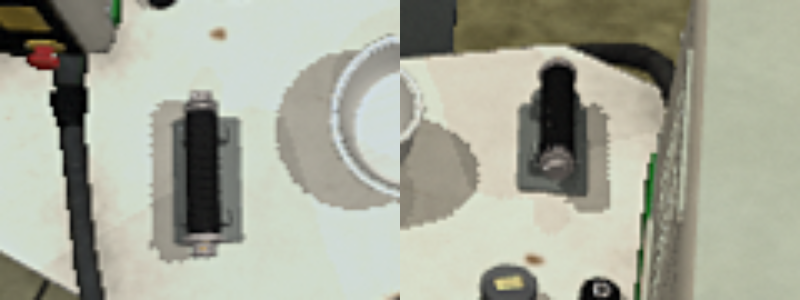

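View pics/wrist0.png

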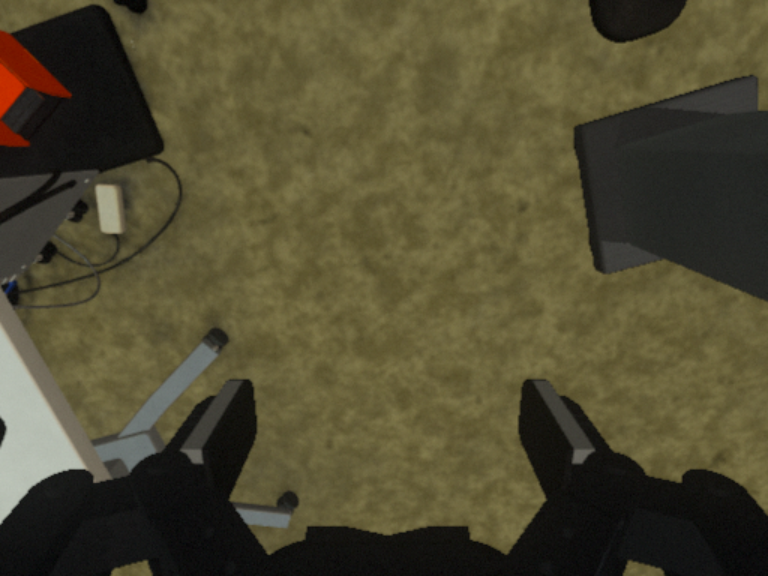

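Call:
drive_tool --plan '[[[-1,10,-15,0,0],[-1,20,-31,0,0],[-1,21,-32,0,0],[-1,21,-32,0,0],[-1,21,-32,0,0],[-1,21,-32,0,0],[-1,21,-32,0,0],[-1,21,-32,0,0],[-1,21,-32,0,0],[-1,21,-32,0,0],[-1,21,-32,0,0],[-1,21,-32,0,0],[-1,21,-32,-5,0],[-1,21,-32,-15,0],[-1,20,-32,-20,0],[-1,20,-32,-20,0],[-1,9,-12,-20,-1],[-1,0,0,0,0]]]'

```text
clock: 1.65
position: [503.0, 92.1, 147.9]
ee_rot: [0.988, -0.153, -0.004, 0.002]
contact_force: [-1.2, -0.3, -0.6]
gripper_width: 85.6
grasp_force: 0.0
```

```bash
cat >> h.py <<'E'
from scipy.spatial.transform import Rotation as Ro
def wcloud():
    s=read_state();p,d=get_image('wrist');m=camera_model('wrist')
    v,u=np.mgrid[:384,:512]
    c=np.stack([(u-m['cx'])/m['fx']*d,(v-m['cy'])/m['fy']*d,d],-1)
    M=m['mount'];X=(c@M[:3,:3].T+M[:3,3])@Ro.from_quat(s['ee_rot']).as_matrix().T+s['position']
    X[d<=0]=np.nan
    return s,p,X
E
python3 - <<'E'
from h import *
s,p,X=wcloud();np.savez('w1.npz',p=p,X=X)
print(s['position'],s['ee_rot'],s['joints'],s['clock'],s['contact_force'])
cv2.imwrite('pics/w1.png',cv2.resize(p[:,:,::-1],(768,576)))
E
```

```text
[502.99075941  92.10696222 147.87762769] [ 0.98827387 -0.1526291  -0.00378143  0.00219512] [ 0.49826799  0.27785398 -0.38059017 -0.00137513 -0.92102862  0.76690609] 1.65 [-1.17329524 -0.33664275 -0.60158347]
```

View pics/w1.png

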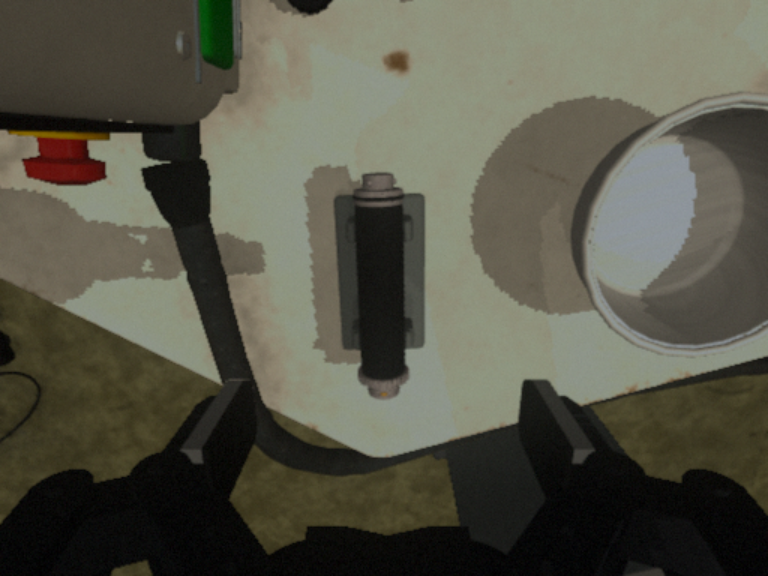

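Run:
```python
from h import *
z=np.load('w1.npz');p=z['p'].astype(int);X=z['X']
bx=(X[...,0]>420)&(X[...,0]<590)&(X[...,1]>50)&(X[...,1]<140)
t=bx&(X[...,2]>42)&(p.max(-1)<70);q=X[t][:,:2]
r=cv2.minAreaRect(q.astype('float32'));print('black',r,np.percentile(X[t][:,2],[50,95]))
m=q.mean(0);w=np.linalg.svd(q-m)[2][0];w*=np.sign(w[0]);print(m,np.degrees(np.arctan2(w[1],w[0])))
hh=bx&(X[...,2]>36);Q=X[hh];n=np.array([-w[1],w[0]]);a=(Q[:,:2]-m)@w;b=(Q[:,:2]-m)@n
k=abs(b)<15;print('ends',a[k].min(),a[k].max(),'centre',m+w*(a[k].min()+a[k].max())/2)
for x in range(-75,80,5):
    s=k&(abs(a-x)<2.5)
    if s.sum():print(x,np.ptp(b[s]).round(1),b[s].mean().round(1),Q[s][:,2].max().round(1))
g=bx&(X[...,2]>4)&(X[...,2]<11);print('rest',cv2.minAreaRect(X[g][:,:2].astype('float32')))
rb=(X[...,2]>55)&(X[...,2]<65)&(X[...,1]<0)&(X[...,1]>-160);Q=X[rb]
from scipy.optimize import least_squares
print('bowl',least_squares(lambda v:np.hypot(Q[:,0]-v[0],Q[:,1]-v[1])-66,[485,-79],loss='soft_l1').x,np.percentile(Q[:,2],95))
# table edge: z~0 points min x per y
Xt=cloud('top',np.load('top0.npz')['d'])
for y in range(-160,160,40):
    s=(abs(Xt[...,1]-y)<5)&(abs(Xt[...,2])<8);print('edge',y,Xt[s][:,0].min().round())
```

```text
black ((503.42315673828125, 98.71826934814453), (100.6823959350586, 92.31649780273438), 24.526185989379883) [223.6188162  235.81681467]
[514.42308872  96.63961826] 71.58522439557801
ends -51.86263819744483 46.280639600847095 centre [513.54142955  93.99153325]
-50 19.5 7.7 228.3
-45 12.5 -6.2 233.8
-40 5.8 -7.9 238.4
-35 5.2 -7.9 238.5
-30 9.9 -7.8 238.8
-25 10.7 -3.8 239.4
-20 10.5 -1.4 239.5
-15 29.6 -0.9 233.8
-10 29.6 -1.1 234.0
-5 29.9 -1.0 233.2
0 29.6 -1.0 233.3
5 29.3 -1.0 233.1
10 29.7 -2.5 239.3
15 9.8 -7.0 238.4
20 4.5 -7.1 238.6
25 5.2 -7.0 238.2
30 12.1 -5.7 234.4
35 22.6 3.3 228.4
40 8.0 -1.0 222.4
45 7.6 -1.7 216.6
rest ((500.8879089355469, 96.45943450927734), (56.074607849121094, 103.28655242919922), 73.6895751953125)
bowl [484.42360908 -78.65193099] 62.26489369525549
edge -160 36.0
edge -120 48.0
edge -80 62.0
edge -40 81.0
edge 0 96.0
edge 40 105.0
edge 80 119.0
edge 120 133.0
```

Run:
```python
from h import *
z=np.load('w1.npz');p=z['p'].astype(int);X=z['X']
bx=(X[...,0]>420)&(X[...,0]<590)&(X[...,1]>50)&(X[...,1]<140)&(X[...,2]<62)
t=bx&(X[...,2]>42)&(p.max(-1)<70);q=X[t][:,:2]
print(np.percentile(X[t][:,2],[50,95]))
m=q.mean(0);w=np.linalg.svd(q-m)[2][0];w*=np.sign(w[0]);print(m,np.degrees(np.arctan2(w[1],w[0])))
hh=bx&(X[...,2]>34);Q=X[hh];n=np.array([-w[1],w[0]]);a=(Q[:,:2]-m)@w;b=(Q[:,:2]-m)@n
k=abs(b)<18;print('ends',a[k].min(),a[k].max(),'centre',m+w*(a[k].min()+a[k].max())/2)
print([(x,np.ptp(b[s]).round(1),b[s].mean().round(1),Q[s][:,2].max().round(1)) for x in range(-75,80,5) if (s:=k&(abs(a-x)<2.5)).sum()])
Xs=cloud('side',np.load('side0.npz')['d']);Xt=cloud('top',np.load('top0.npz')['d'])
for y in range(-160,160,40):
    print('edge',y,[A[s][:,0].min().round() for A in(Xs,Xt) if (s:=(abs(A[...,1]-y)<5)&(abs(A[...,2])<5)&(A[...,0]>250)).sum()])
```

```text
[48.67707149 50.85768547]
[505.05498532  95.23777727] -16.071416542207473
ends -72.14477076872929 61.770295280071046 centre [500.07047842  96.67378783]
[(-70, np.float64(18.8), np.float64(0.0), np.float64(47.4)), (-65, np.float64(17.6), np.float64(0.1), np.float64(48.1)), (-60, np.float64(30.5), np.float64(0.2), np.float64(53.7)), (-55, np.float64(30.9), np.float64(0.2), np.float64(53.3)), (-50, np.float64(24.5), np.float64(-0.0), np.float64(51.6)), (-45, np.float64(28.5), np.float64(-0.2), np.float64(51.6)), (-40, np.float64(32.2), np.float64(-0.1), np.float64(51.5)), (-35, np.float64(29.3), np.float64(-0.0), np.float64(52.2)), (-30, np.float64(26.0), np.float64(-0.0), np.float64(52.1)), (-25, np.float64(25.8), np.float64(0.3), np.float64(51.9)), (-20, np.float64(25.5), np.float64(-0.2), np.float64(51.6)), (-15, np.float64(26.6), np.float64(-0.3), np.float64(51.8)), (-10, np.float64(26.3), np.float64(-0.0), np.float64(51.6)), (-5, np.float64(26.1), np.float64(-0.1), np.float64(51.7)), (0, np.float64(26.0), np.float64(-0.3), np.float64(51.4)), (5, np.float64(27.0), np.float64(-0.6), 
[... 360 characters left out ...]
np.float64(52.0)), (40, np.float64(25.4), np.float64(-0.4), np.float64(51.4)), (45, np.float64(25.5), np.float64(-0.5), np.float64(51.7)), (50, np.float64(26.8), np.float64(-0.4), np.float64(52.4)), (55, np.float64(26.1), np.float64(-0.3), np.float64(51.0)), (60, np.float64(17.7), np.float64(-0.5), np.float64(47.1))]
edge -160 [np.float64(364.0), np.float64(361.0)]
edge -120 [np.float64(464.0), np.float64(361.0)]
edge -80 [np.float64(436.0), np.float64(361.0)]
edge -40 [np.float64(447.0), np.float64(361.0)]
edge 0 [np.float64(365.0), np.float64(361.0)]
edge 40 [np.float64(364.0), np.float64(361.0)]
edge 80 [np.float64(363.0), np.float64(361.0)]
edge 120 [np.float64(366.0), np.float64(361.0)]
```

Call:
drive_tool --plan '[[[-1,-2,4.4,-10,1.2],[-1,0,0,-20,0],[-1,0,0,-20,0],[-1,0,0,-20,0],[-1,0,0,-20,0],[-1,0,0,-20,0],[-1,0,0,-13,0],[-1,0,0,-8,0],[-1,0,0,0,0],[1,0,0,0,0],[1,0,0,0,0],[1,0,0,0,0],[1,0,0,0,0],[1,0,0,0,0],[1,0,0,0,0],[1,0,0,0,0]]]'

```text
clock: 3.03
position: [501.4, 96.2, 22.9]
ee_rot: [0.99, -0.139, -0.001, 0.003]
contact_force: [0.5, -16.5, 12.6]
gripper_width: 24.7
grasp_force: 59.0
```

Call:
drive_tool --plan '[[[-1,0,0,0,0],[-1,0,0,0,0],[-1,0,0,0,0],[-1,0,0,0,0],[-1,0,-1,-4,0],[-1,0,0,-3,0],[-1,0,0,0,0]]]'

```text
clock: 3.62
position: [501.8, 99.1, 13.4]
ee_rot: [0.99, -0.139, -0.001, 0.0]
contact_force: [-0.1, 0.6, -0.2]
gripper_width: 85.3
grasp_force: 0.0
```

Call:
drive_tool --plan '[[[1,0,0,0,0],[1,0,0,0,0],[1,0,0,0,0],[1,0,0,0,0],[1,0,0,0,0],[1,0,0,0,0],[1,0,0,0,0],[1,0,0,0,0]]]'

```text
clock: 4.28
position: [501.4, 96.2, 14.9]
ee_rot: [0.99, -0.139, -0.001, 0.002]
contact_force: [0.8, -11.2, 6.2]
gripper_width: 24.5
grasp_force: 58.8
```

Call:
drive_tool --plan '[[[1,0,-2.8,0,0],[1,0,0,4,0],[1,0,0,8,0],[1,0,0,12,0],[1,0,0,15,0],[1,0,0,15,0],[1,0,0,15,0],[1,0,0,15,0],[1,0,0,10,0],[1,0,0,6,0],[1,0,0,0,0],[1,0,0,0,0]]]'

```text
clock: 5.28
position: [502.1, 96.3, 114.1]
ee_rot: [0.99, -0.139, -0.0, -0.0]
contact_force: [0.6, -0.2, -1.4]
gripper_width: 25.4
grasp_force: 58.9
```

```bash
cat >> h.py <<'E'
def handle(show=None):
    "dark handle points in tool frame from the wrist camera: pitch of the axis in tool x-z"
    s,p,X=wcloud();R=Ro.from_quat(s['ee_rot']).as_matrix();T=(X-s['position'])@R
    k=(abs(T[...,1])<9)&(abs(T[...,0])<95)&(T[...,2]>-75)&(T[...,2]<60)
    if show: cv2.imwrite(show,cv2.resize(p[:,:,::-1],(768,576)))
    print(s['clock'],s['position'].round(1),'F',s['contact_force'].round(1),s['gripper_width'].round(1))
    q=T[k]
    for x in range(-90,91,6):
        j=abs(q[:,0]-x)<3
        if j.sum()>3:print(x,'ztop',np.percentile(q[j][:,2],20).round(1),j.sum(),p[k][j].mean().round())
    return s,p,T
E
python3 - <<'E'
from h import *
handle('pics/w2.png')
E
```

```text
Traceback (most recent call last):
  File "h.py", line 23, in handle
    print(s['clock'],s['position'].round(1),'F',s['contact_force'].round(1),s['gripper_width'].round(1))
                                                                            ^^^^^^^^^^^^^^^^^^^^^^^^
AttributeError: 'float' object has no attribute 'round'
```

View pics/w2.png

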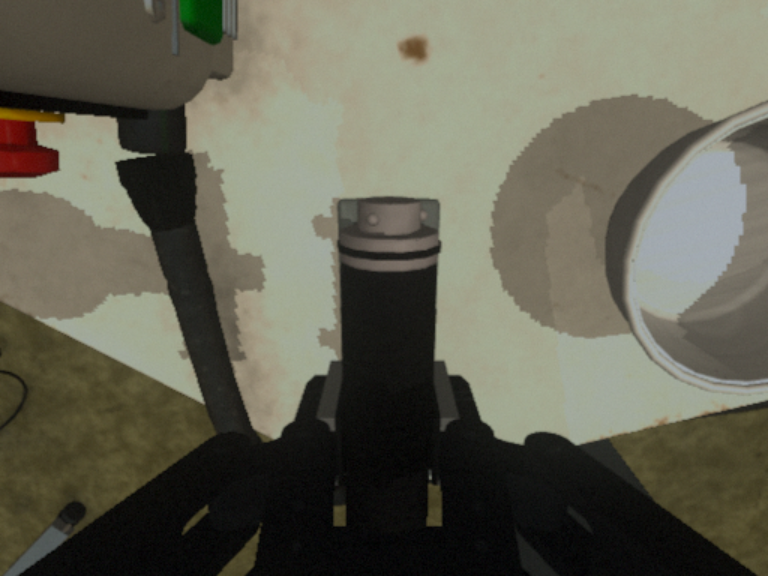

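Call:
drive_tool --plan '[[[1,0,-3,0,-3],[1,-1,-6,0,-6],[1,-2,-8,0,-7],[1,-2,-8,0,-7],[1,-2,-8,0,-7],[1,-2,-8,0,-7],[1,-2,-8,0,-7],[1,-2,-8,0,-7],[1,-2,-8,-4,-7],[1,-2,-8,-8,-7],[1,-1,-6,-8,-6],[1,-1,-3,-8,-3],[1,0,0,-5,0],[1,0,0,0,0]]]'

```text
clock: 6.5
position: [482.1, 13.8, 79.5]
ee_rot: [0.707, -0.707, -0.001, 0.002]
contact_force: [-1.0, -0.2, -1.5]
gripper_width: 24.6
grasp_force: 59.0
```

```bash
sed -i "s/s\['gripper_width'\].round(1)/s['gripper_width']/" h.py
python3 - <<'E'
from h import *
s,p,T=handle();print(s['joints'].round(2),Ro.from_quat(s['ee_rot']).as_matrix()[:,0].round(3))
# rim in wrist view
X=T@Ro.from_quat(s['ee_rot']).as_matrix().T+s['position']
rb=(X[...,2]>55)&(X[...,2]<66)&(X[...,1]<5)&(X[...,1]>-160)&(abs(X[...,0]-485)<90)&(np.hypot(X[...,0]-485,X[...,1]+79)>55);Q=X[rb]
from scipy.optimize import least_squares
print('bowl',least_squares(lambda v:np.hypot(Q[:,0]-v[0],Q[:,1]-v[1])-66,[485,-79],loss='soft_l1').x,np.percentile(Q[:,2],95),len(Q))
E
```

```text
6.5 [482.1  13.8  79.5] F [-1.  -0.2 -1.5] 24.630304886832853
-30 ztop -35.1 330 6.0
-24 ztop -35.2 419 6.0
-18 ztop -35.2 455 7.0
-12 ztop -35.2 458 8.0
-6 ztop -35.2 485 9.0
0 ztop -35.2 492 10.0
6 ztop -35.2 553 10.0
12 ztop -36.0 652 11.0
18 ztop -35.2 578 12.0
24 ztop -35.2 610 14.0
30 ztop -35.3 631 15.0
36 ztop -35.3 668 16.0
42 ztop -35.1 699 17.0
48 ztop -35.0 724 26.0
54 ztop -35.5 771 67.0
60 ztop -32.0 833 79.0
66 ztop -29.8 494 79.0
[ 0.37  0.32 -0.53 -0.   -0.72 -0.37] [ 0.001 -1.     0.001]
bowl [483.99630788 -80.99772272] 61.95429269863911 7794
```

Call:
drive_tool --plan '[[[1,1.5,0,-8,0],[1,0,0,-10,0],[1,0,0,-6,0],[1,0,0,-3,0],[1,0,0,-3,0],[1,0,0,-3,0],[1,0,0,-3,0],[1,0,0,0,0]]]'

```text
clock: 7.22
position: [485.2, 15.3, 47.6]
ee_rot: [0.707, -0.707, 0.0, -0.001]
contact_force: [-7.5, 6.6, 16.7]
gripper_width: 24.5
grasp_force: 63.0
```

Run:
```python
from h import *
handle()
```

```text
7.2167 [485.2  15.3  47.6] F [-7.5  6.6 16.7] 24.500132974959925
-36 ztop -31.5 142 5.0
-30 ztop -32.3 337 5.0
-24 ztop -33.1 383 5.0
-18 ztop -33.9 367 6.0
-12 ztop -34.5 424 7.0
-6 ztop -35.5 423 8.0
0 ztop -36.1 462 9.0
6 ztop -37.1 512 9.0
12 ztop -38.5 651 10.0
18 ztop -38.6 546 11.0
24 ztop -39.3 594 13.0
30 ztop -40.1 645 14.0
36 ztop -40.7 676 15.0
42 ztop -41.5 735 16.0
48 ztop -42.3 755 44.0
54 ztop -42.9 1056 64.0
60 ztop -38.7 1021 92.0
66 ztop -36.3 881 96.0
72 ztop 39.1 313 138.0
78 ztop 39.1 340 139.0
84 ztop 39.0 379 139.0
90 ztop 39.1 360 139.0
```

Call:
drive_tool --plan '[[[1,0,0,-3,0],[1,0,0,-3,0],[1,0,0,-3,0],[1,0,0,-3,0],[1,0,0,0,0]]]'

```text
clock: 7.68
position: [485.7, 15.6, 36.1]
ee_rot: [0.708, -0.707, 0.001, -0.001]
contact_force: [-7.7, 7.1, 19.0]
gripper_width: 24.9
grasp_force: 71.9
```

Run:
```python
from h import *
handle()
```

```text
7.6833 [485.7  15.6  36.1] F [-7.7  7.1 19. ] 24.857752834565286
-54 ztop -14.1 85 19.0
-48 ztop -16.8 133 5.0
-42 ztop -20.0 173 5.0
-36 ztop -23.1 174 5.0
-30 ztop -25.8 199 5.0
-24 ztop -28.8 214 5.0
-18 ztop -31.7 243 5.0
-12 ztop -34.5 260 6.0
-6 ztop -37.8 303 6.0
0 ztop -40.7 329 7.0
6 ztop -43.6 366 8.0
12 ztop -48.3 537 9.0
18 ztop -49.6 472 9.0
24 ztop -52.3 542 10.0
30 ztop -55.2 617 12.0
36 ztop -57.8 708 19.0
42 ztop -61.2 908 53.0
48 ztop -59.2 1612 83.0
54 ztop -59.5 1626 85.0
60 ztop -52.8 1103 96.0
66 ztop 27.5 361 133.0
72 ztop 27.5 394 134.0
78 ztop 27.5 365 134.0
84 ztop 27.5 431 134.0
90 ztop 27.4 426 135.0
```

Call:
drive_tool --plan '[[[1,0,0,-3,0],[1,0,0,-3,0],[1,0,0,0,0]]]'

```text
clock: 7.98
position: [487.9, 15.9, 31.1]
ee_rot: [0.708, -0.706, 0.002, -0.003]
contact_force: [-5.0, 5.8, 19.6]
gripper_width: 25.1
grasp_force: 76.4
```

Run:
```python
from h import *
handle()
```

```text
7.9833 [487.9  15.9  31.1] F [-5.   5.8 19.6] 25.145936357233964
-90 ztop 23.1 104 36.0
-84 ztop 22.7 7 39.0
-54 ztop -9.1 215 41.0
-48 ztop -10.7 97 13.0
-42 ztop -15.5 115 5.0
-36 ztop -19.8 124 5.0
-30 ztop -23.2 132 5.0
-24 ztop -26.9 161 5.0
-18 ztop -31.1 176 5.0
-12 ztop -35.5 208 5.0
-6 ztop -39.4 222 6.0
0 ztop -43.0 249 7.0
6 ztop -47.1 324 7.0
12 ztop -74.0 473 8.0
18 ztop -55.2 419 9.0
24 ztop -58.6 475 9.0
30 ztop -62.3 601 12.0
36 ztop -67.2 683 40.0
42 ztop -65.9 1929 80.0
48 ztop -66.9 1664 83.0
54 ztop -62.5 1809 88.0
60 ztop 22.6 375 127.0
66 ztop 22.6 395 129.0
72 ztop 22.5 384 130.0
78 ztop 22.6 455 130.0
84 ztop 22.5 419 131.0
90 ztop 22.5 456 131.0
```

Call:
drive_tool --plan '[[[1,0,3,8,0],[1,-1,5,15,0],[1,-1,8,18,0],[1,0,8,18,5],[1,0,7,12,7],[1,0,5,0,7],[1,0,0,0,7],[1,0,0,0,7],[1,0,0,0,7],[1,0,0,0,7],[1,0,0,0,7],[1,0,0,0,7],[1,0,0,0,7],[1,0,0,0,7],[1,0,0,0,7]]]'

```text
clock: 9.28
position: [482.9, 50.4, 98.4]
ee_rot: [0.998, -0.067, 0.0, -0.0]
contact_force: [0.9, -0.4, -1.0]
gripper_width: 24.9
grasp_force: 73.3
```

Call:
drive_tool --plan '[[[1,0,0,0,7],[1,0,0,0,7],[1,0,0,0,7],[1,0,0,0,7],[1,0,0,0,7],[1,0,0,0,7],[1,0,0,0,7],[1,0,0,0,7],[1,0,0,0,7],[1,0,0,0,7],[1,0,0,0,7],[1,0,0,0,7],[1,0,0,0,7],[1,0,0,0,4],[1,0,0,0,3],[1,0,0,0,0],[1,0,0,0,0]]]'

```text
clock: 10.7
position: [482.9, 50.4, 98.4]
ee_rot: [0.708, 0.707, 0.0, 0.0]
contact_force: [0.5, 0.0, -1.4]
gripper_width: 25.0
grasp_force: 73.3
```

Run:
```python
from h import *
s,p,T=handle();print(s['joints'].round(2),Ro.from_quat(s['ee_rot']).as_matrix().round(3))
d=get_image('side');X=cloud('side',d[1]);np.savez('s2.npz',p=d[0],d=d[1])
k=(abs(X[...,0]-485)<40)&(X[...,1]>-20)&(X[...,1]<150)&(X[...,2]>75)&(X[...,2]<200)
for y in range(-20,60,5):
    j=k&(abs(X[...,1]-y)<2.5)
    if j.sum():print(y,X[j][:,2].max().round(1),X[j][:,2].min().round(1),X[j][:,0].max().round(1),d[0][j].mean().round())
a=d[0][80:220,200:360];cv2.imwrite('pics/s2.png',cv2.resize(a[:,:,::-1],(800,600)[:2] if 0 else (640,560),interpolation=cv2.INTER_CUBIC))
```

```text
10.7 [482.9  50.4  98.4] F [ 0.5  0.  -1.4] 25.031834986832052
-60 ztop -8.6 5 91.0
-54 ztop -10.2 228 67.0
-48 ztop -11.7 105 19.0
-42 ztop -16.5 125 11.0
-36 ztop -20.3 127 11.0
-30 ztop -23.7 140 11.0
-24 ztop -27.5 167 10.0
-18 ztop -31.4 190 11.0
-12 ztop -35.6 213 10.0
-6 ztop -38.9 220 10.0
0 ztop -42.6 267 10.0
6 ztop -46.5 323 9.0
12 ztop -73.9 476 9.0
18 ztop -54.3 408 8.0
24 ztop -57.7 496 9.0
30 ztop -61.5 625 10.0
36 ztop -66.0 636 24.0
42 ztop -65.8 1435 55.0
48 ztop -66.3 1084 51.0
54 ztop -63.0 1594 60.0
60 ztop -55.5 98 61.0
[ 0.44  0.3  -0.51 -0.   -0.76  2.7 ] [[ 0.001  1.     0.   ]
 [ 1.    -0.001  0.   ]
 [ 0.     0.    -1.   ]]
-15 93.2 92.7 487.4 130.0
-10 98.5 85.4 491.9 138.0
-5 106.1 81.7 497.5 122.0
0 106.9 81.8 500.8 83.0
5 110.4 80.8 499.1 34.0
10 113.8 86.3 499.5 20.0
15 115.6 89.1 499.0 22.0
20 118.5 88.7 499.8 22.0
25 121.8 97.6 499.2 19.0
30 199.7 98.5 506.4 18.0
35 199.2 103.6 511.3 17.0
40 199.8 98.2 524.8 32.0
45 195.3 99.1 522.1 24.0
50 179.9 94.9 524.8 25.0
55 129.2 96.5 512.8 32.0
```

View pics/s2.png

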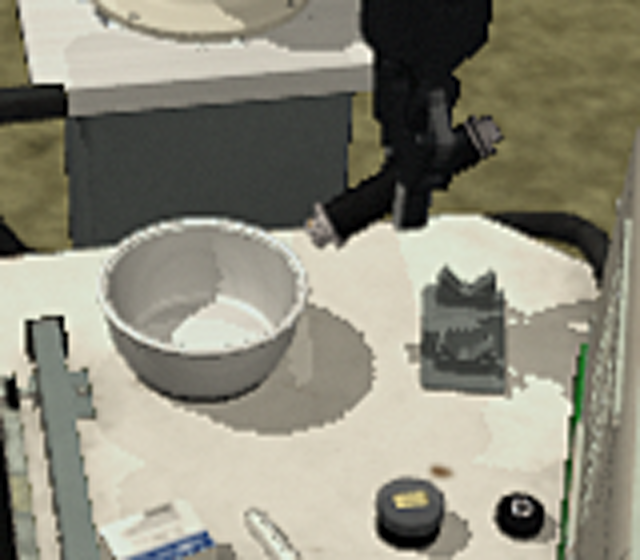

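Call:
drive_tool --plan '[[[1,1,4.2,-6.6,0],[1,0,-5,-3.2,0],[1,0,-8.6,-5.4,0],[1,0,-6,-3.8,0],[1,0,-4,-2.6,0],[1,0,0,0,0]]]'

```text
clock: 11.3
position: [483.5, 31.6, 77.0]
ee_rot: [0.708, 0.706, 0.001, -0.001]
contact_force: [-4.7, 9.3, 5.6]
gripper_width: 24.7
grasp_force: 74.3
```

Call:
drive_tool --plan '[[[1,0,0,-1,0],[1,0,0,0,0]]]'

```text
clock: 11.47
position: [483.6, 31.8, 76.7]
ee_rot: [0.708, 0.706, 0.001, -0.001]
contact_force: [-7.1, 9.2, 9.8]
gripper_width: 24.7
grasp_force: 74.8
```

Call:
drive_tool --plan '[[[1,0,0,-1,0],[1,0,0,0,0]]]'

```text
clock: 11.63
position: [483.9, 32.1, 76.3]
ee_rot: [0.708, 0.707, 0.001, -0.0]
contact_force: [-7.0, 9.7, 11.7]
gripper_width: 24.8
grasp_force: 75.1
```

Call:
drive_tool --plan '[[[1,0,5,5,0],[1,0,7,4.5,0],[1,0,7,4.2,0],[1,0,0,0,0],[1,0,0,0,0],[1,0,-11,-7,0],[1,0,-11,-7,0],[1,0,0,0,0],[1,0,0.8,0.5,0],[1,0,0,0,0],[1,0,0,0,0],[1,0,0,0,0],[1,0,0,0,0]]]'

```text
clock: 12.72
position: [487.3, 31.2, 76.4]
ee_rot: [0.707, 0.707, 0.005, 0.001]
contact_force: [-2.1, 13.5, 9.0]
gripper_width: 25.1
grasp_force: 77.2
```

```bash
cat >> h.py <<'E'
def bowl():
    "red cell pixels inside the bowl, top and side views"
    for n in('top','side'):
        p,d=get_image(n);X=cloud(n,d);q=p.astype(int)
        r=(q[...,0]>q[...,1]+40)&(q[...,0]>q[...,2]+40)&(np.hypot(X[...,0]-485,X[...,1]+80)<80)&(X[...,2]<80)
        b=(np.hypot(X[...,0]-485,X[...,1]+80)<45)&(X[...,2]<55)
        print(n,'red',r.sum(),X[r].mean(0).round() if r.any() else '','z>15 in bowl',(b&(X[...,2]>17)).sum(),b.sum())
        np.savez(f'b_{n}.npz',p=p,d=d)
E
python3 - <<'E'
from h import *
bowl();handle()
E
```

```text
top red 0  z>15 in bowl 1 818
side red 0  z>15 in bowl 0 288
12.8167 [487.3  31.2  76.4] F [-1.3 13.4  7.2] 24.494649130482983
-54 ztop -10.4 195 75.0
-48 ztop -11.5 131 30.0
-42 ztop -16.6 114 12.0
-36 ztop -20.0 125 11.0
-30 ztop -23.8 140 11.0
-24 ztop -27.5 161 11.0
-18 ztop -31.7 189 10.0
-12 ztop -35.2 194 10.0
-6 ztop -38.8 221 10.0
0 ztop -42.5 280 10.0
6 ztop -46.8 330 9.0
12 ztop -73.8 460 9.0
18 ztop -53.8 395 7.0
24 ztop -57.6 535 8.0
30 ztop -61.5 604 9.0
36 ztop -66.1 621 19.0
42 ztop -66.4 1471 52.0
48 ztop -66.6 1058 49.0
54 ztop -64.1 1639 58.0
60 ztop -56.6 201 60.0
```

Call:
drive_tool --plan '[[[1,-1,10,6.4,0],[1,0,10,6.4,0],[1,0,10,6.2,0],[1,0,0,0,0],[1,0,0,0,0],[1,0,-13.5,-8.6,0],[1,0,-13.5,-8.6,0],[1,0,-4,-2.5,0],[1,0,1.5,1,0],[1,0,0,0,0],[1,0,0,0,0],[1,0,0,0,0],[1,0,0,0,0],[1,0,0,0,0]]]'

```text
clock: 14.03
position: [484.7, 30.9, 76.4]
ee_rot: [0.707, 0.707, 0.003, 0.001]
contact_force: [-1.6, 9.2, 6.6]
gripper_width: 25.0
grasp_force: 73.9
```

Run:
```python
from h import *
bowl();s=read_state();print(s['position'],s['contact_force'])
```

```text
top red 78 [483. -54.  41.] z>15 in bowl 82 772
side red 118 [489. -53.  36.] z>15 in bowl 83 329
[484.62304325  30.85029945  76.41705122] [-2.42722056  6.65104947  6.82412787]
```

Call:
drive_tool --plan '[[[1,0,0,0,0],[1,0,0,0,0],[1,0,0,0,0],[1,0,0,0,0]]]'

```text
clock: 14.47
position: [484.6, 30.9, 76.4]
ee_rot: [0.707, 0.707, 0.003, 0.001]
contact_force: [-2.1, 8.0, 6.5]
gripper_width: 24.4
grasp_force: 73.9
```

Run:
```python
from h import *
bowl()
a=np.load('b_side.npz')['p'][110:190,210:330];b=np.load('b_top.npz')['p'][190:260,230:335]
cv2.imwrite('pics/b1.png',np.hstack([cv2.resize(i[:,:,::-1],(400,280),interpolation=cv2.INTER_CUBIC) for i in(a,b)]))
```

```text
top red 117 [473. -61.  21.] z>15 in bowl 157 804
side red 97 [474. -62.  17.] z>15 in bowl 68 337
```

View pics/b1.png

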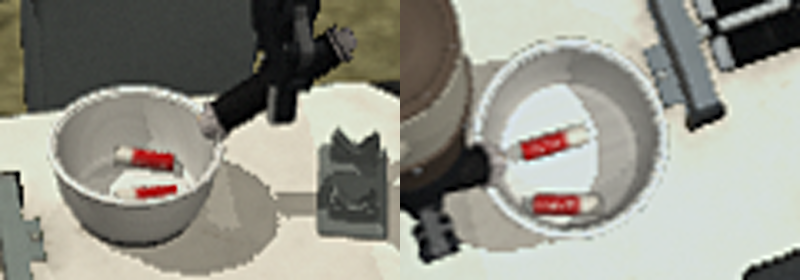

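Call:
drive_tool --plan '[[[1,0,8,5,0],[1,0,12,8,0],[1,0,10,10,-4],[1,0,8,10,-7],[1,1,6,5,-7],[1,2,5,0,-7],[1,2,5,0,-7],[1,2,4,0,-7],[1,2,4,0,-7],[1,2,2,0,-7],[1,2,2,0,-7],[1,2,0,0,-7],[1,1,0,0,-7],[1,0,0,0,-7],[1,0,0,0,-7],[1,0,0,0,-7],[1,0,0,0,-7],[1,0,0,0,-4],[1,0,0,0,0],[1,0,0,0,0]]]'

```text
clock: 16.23
position: [498.6, 95.4, 113.3]
ee_rot: [0.99, -0.138, -0.0, 0.0]
contact_force: [-0.3, -0.4, -1.9]
gripper_width: 24.8
grasp_force: 73.1
```

Run:
```python
from h import *
bowl()
s,p,T=handle();R=Ro.from_quat(s['ee_rot']).as_matrix();print(R[:,0].round(3),s['joints'].round(2))
X=T@R.T+s['position'];g=(abs(X[...,0]-501)<75)&(abs(X[...,1]-96)<50)&(X[...,2]>4)&(X[...,2]<11);print(g.sum(),cv2.minAreaRect(X[g][:,:2].astype('float32')))
```

```text
top red 116 [473. -61.  20.] z>15 in bowl 153 809
side red 96 [474. -62.  17.] z>15 in bowl 76 336
16.3333 [498.7  95.3 113.2] F [-0.2 -0.2 -2.2] 24.741822591050724
-60 ztop -9.6 4 52.0
-54 ztop -11.1 232 74.0
-48 ztop -12.7 113 19.0
-42 ztop -17.4 130 10.0
-36 ztop -21.1 126 10.0
-30 ztop -24.3 155 10.0
-24 ztop -28.1 171 10.0
-18 ztop -31.9 203 9.0
-12 ztop -36.0 212 8.0
-6 ztop -39.1 235 7.0
0 ztop -42.7 281 8.0
6 ztop -47.4 382 8.0
12 ztop -51.7 447 9.0
18 ztop -53.9 417 11.0
24 ztop -57.5 529 14.0
30 ztop -61.2 616 15.0
36 ztop -65.7 649 34.0
42 ztop -66.1 1474 77.0
48 ztop -66.3 1015 78.0
54 ztop -63.8 1648 77.0
60 ztop -56.2 190 76.0
[ 0.962 -0.274 -0.   ] [ 0.51  0.31 -0.44  0.   -0.82  0.78]
2213 ((526.5777587890625, 88.96604919433594), (56.19365310668945, 49.468475341796875), 74.04484558105469)
```

Call:
drive_tool --plan '[[[1,3,0.8,-8,0],[1,0,0,-16,0],[1,0,0,-18,0],[1,0,0,-16,0],[1,0,0,-10,0],[1,0,0,-5,0],[1,0,0,-3,0],[1,0,0,-3,0],[1,0,0,-3,0],[1,0,0,-3,0],[1,0,0,-3,0],[1,0,0,0,0]]]'

```text
clock: 17.38
position: [506.1, 96.4, 28.8]
ee_rot: [0.991, -0.137, 0.004, -0.001]
contact_force: [-3.1, 1.7, 7.1]
gripper_width: 25.0
grasp_force: 72.3
```

Run:
```python
from h import *
handle()
```

```text
17.3833 [506.1  96.4  28.8] F [-3.1  1.7  7.1] 24.973577989894792
-42 ztop -26.5 121 8.0
-36 ztop -28.4 201 9.0
-30 ztop -30.6 261 8.0
-24 ztop -33.0 273 8.0
-18 ztop -35.0 272 8.0
-12 ztop -37.3 345 7.0
-6 ztop -39.6 327 6.0
0 ztop -41.8 401 6.0
6 ztop -44.6 486 6.0
12 ztop -47.0 525 7.0
18 ztop -48.6 557 8.0
24 ztop -50.9 565 10.0
30 ztop -53.0 671 11.0
36 ztop -55.1 747 13.0
42 ztop -57.8 787 33.0
48 ztop -58.7 1385 61.0
54 ztop -56.4 1310 86.0
60 ztop -54.4 1681 76.0
66 ztop 27.9 366 131.0
72 ztop 27.9 396 132.0
78 ztop 28.0 402 132.0
84 ztop 27.9 403 132.0
90 ztop 28.0 407 132.0
```

Call:
drive_tool --plan '[[[1,-1.5,0.4,-3,0],[1,-1,0.3,-3,0],[1,-1,0.2,-3,0],[1,0,0,-3,0],[1,0,0,-2,0],[1,0,0,0,0]]]'

```text
clock: 17.93
position: [504.3, 96.6, 15.6]
ee_rot: [0.991, -0.137, 0.005, -0.001]
contact_force: [8.6, -13.1, 16.9]
gripper_width: 24.9
grasp_force: 73.9
```

Run:
```python
from h import *
handle()
```

```text
17.9333 [504.3  96.6  15.6] F [  8.6 -13.1  16.9] 24.888314547501768
-30 ztop -36.9 201 8.0
-24 ztop -37.8 395 8.0
-18 ztop -38.9 377 8.0
-12 ztop -39.8 442 6.0
-6 ztop -40.8 431 6.0
0 ztop -41.7 502 6.0
6 ztop -42.8 543 6.0
12 ztop -43.9 644 7.0
18 ztop -44.4 580 9.0
24 ztop -45.3 650 11.0
30 ztop -46.2 686 11.0
36 ztop -47.1 752 12.0
42 ztop -48.0 804 13.0
48 ztop -48.8 837 42.0
54 ztop -49.7 1201 56.0
60 ztop -45.7 1055 84.0
66 ztop -43.4 1149 89.0
72 ztop 14.9 435 135.0
78 ztop 14.9 467 135.0
84 ztop 14.9 477 135.0
90 ztop 15.0 487 135.0
```

Call:
drive_tool --plan '[[[1,-2,0.6,-1,0],[1,-2,0.6,-1,0],[1,-1,0.3,0,0],[1,0,0,0,0],[0.5,0,0,1,0],[0,0,0,1,0],[-0.5,0,0,0,0],[-1,0,0,0,0],[-1,0,0,0,0],[-1,0,0,0,0],[-1,0,0,0,0],[-1,0,0,0,0]]]'

```text
clock: 18.98
position: [493.2, 98.6, 10.9]
ee_rot: [0.99, -0.139, -0.0, 0.0]
contact_force: [-1.0, -0.4, 0.7]
gripper_width: 85.2
grasp_force: 0.0
```

Run:
```python
from h import *
handle()
```

```text
18.9833 [493.2  98.6  10.9] F [-1.  -0.4  0.7] 85.19124310796387
-30 ztop -39.1 69 13.0
-24 ztop -39.8 423 14.0
-18 ztop -39.8 486 14.0
-12 ztop -39.7 475 12.0
-6 ztop -39.7 538 12.0
0 ztop -39.7 509 11.0
6 ztop -39.9 616 11.0
12 ztop -40.0 652 11.0
18 ztop -39.7 636 11.0
24 ztop -39.7 620 12.0
30 ztop -39.7 694 12.0
36 ztop -39.6 691 13.0
42 ztop -39.7 763 13.0
48 ztop -39.6 792 14.0
54 ztop -39.6 825 16.0
60 ztop -39.6 847 52.0
66 ztop -39.2 988 73.0
72 ztop -34.4 946 90.0
78 ztop 9.4 490 140.0
84 ztop 9.4 494 141.0
90 ztop 9.3 536 141.0
```

Call:
drive_tool --plan '[[[-1,0,0,6,0],[-1,0,0,12,0],[-1,0,0,20,0],[-1,0,0,25,0],[-1,0,0,25,0],[-1,0,0,25,0],[-1,0,0,25,0],[-1,0,0,10,0],[-1,0,0,0,0],[-1,0,0,0,0]]]'

```text
clock: 19.87
position: [493.0, 98.4, 159.0]
ee_rot: [0.99, -0.139, -0.0, -0.0]
contact_force: [-0.2, -0.6, -0.8]
gripper_width: 85.7
grasp_force: 0.0
```

Run:
```python
from h import *
bowl()
s,p,X=wcloud();p=p.astype(int);print(s['position'],s['contact_force'])
bx=(X[...,0]>420)&(X[...,0]<590)&(X[...,1]>50)&(X[...,1]<140)&(X[...,2]<62)
t=bx&(X[...,2]>42)&(p.max(-1)<70);q=X[t][:,:2]
m=q.mean(0);w=np.linalg.svd(q-m)[2][0];w*=np.sign(w[0]);print(m,np.degrees(np.arctan2(w[1],w[0])))
Q=X[bx&(X[...,2]>34)];n=np.array([-w[1],w[0]]);a=(Q[:,:2]-m)@w;b=(Q[:,:2]-m)@n;k=abs(b)<18
print('ends',a[k].min(),a[k].max(),'centre',m+w*(a[k].min()+a[k].max())/2)
print([(x,np.percentile(Q[s_][:,2],95).round(1)) for x in range(-50,51,20) if (s_:=k&(abs(a-x)<4)).sum()])
g=bx&(X[...,2]>4)&(X[...,2]<11);print('rest',cv2.minAreaRect(X[g][:,:2].astype('float32')))
```

```text
top red 118 [473. -61.  21.] z>15 in bowl 157 810
side red 96 [474. -62.  17.] z>15 in bowl 70 341
[492.30436995  97.99832641 157.61196752] [-0.46681471 -0.10380839 -0.50535275]
[504.99433596  95.40156712] -16.023332090462034
ends -70.90069485076427 62.17764247054166 centre [500.80225781  96.60547387]
[(-50, np.float64(51.1)), (-30, np.float64(51.0)), (-10, np.float64(50.9)), (10, np.float64(51.2)), (30, np.float64(51.1)), (50, np.float64(51.3))]
rest ((500.9005432128906, 96.44160461425781), (56.0546875, 102.87303924560547), 73.73886108398438)
```

Handle centre is at (500.8, 96.6) and the rest at (500.9, 96.4). The handle is level and the cells are still in the bowl, so I'm handing in.

```bash
python3 -c "
from bench import *
print(job_done())"
```

```text
the job is handed in; nothing more can be done
None
```

The job is handed in at about 20 s: both batteries lie in the bowl, the empty handle is back level in its rest (about 0.2 mm off its middle by my camera measurement), and the gripper is open and clear of everything. I made no contact with the four bystanders that I know of, but I did not re-measure them; the hand-in returned no verdict.

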